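# Put the test accessories back in their fitted trays

## Task

Tidy the test bench: put each of the four loose accessories (terminal strip, interface box, relay module, dummy load) into the green tray shaped for it, so that it stands upright and flat on the tray's floor inside the rim, turned to line up with the tray. Set each one down rather than letting it drop, and leave the computer mouse and the multimeter where they are.

Things in the scene. Friction and masses are not known exactly. Their poses are not given: they have to be found in the camera images.
- strip: Terminal strip: a long narrow bar of grey clamp blocks with black end plates and small orange levers on top, 116 mm long (x) by 30 mm wide (y) by 42 mm tall, about 0.2 kg. Loose, standing on its 116 x 30 base. Origin: centre of the underside; x along its length, z up.
- box: Interface box: an oblong black case with a white panel on top and metal end plates, 84 mm long (x) by 52 mm wide (y) by 40 mm tall, about 0.22 kg. Loose. Origin: centre of the underside; x along its length, z up.
- relay: Relay module: a square block, white case on a black foot with a copper-coloured square on top, 46 x 46 mm by 44 mm tall, about 0.15 kg. Loose. Origin: centre of the underside; x and y parallel to its sides, z up.
- load: Coaxial dummy load: a round finned aluminium cylinder, 50 mm diameter by 42 mm tall, with a brass connector 12 mm in diameter standing another 10 mm up from the middle of its top, about 0.18 kg. Loose. Origin: centre of the underside; z up (yaw has no meaning).
- tray_strip: Long narrow tray. Green plastic like all the trays, fixed to the bench. Floor 3 mm thick; rim 5 mm thick, its top 9 mm above the bench; pocket 132 x 46 mm, outside 142 x 56 mm: 8 mm of play all round the thing it is for, whose footprint (116 x 30 mm) is marked by a black patch on the floor. Origin: tray centre at bench level; z up, x along its length.
- tray_box: Oblong tray. Green plastic like all the trays, fixed to the bench. Floor 3 mm thick; rim 5 mm thick, its top 9 mm above the bench; pocket 100 x 68 mm, outside 110 x 78 mm: 8 mm of play all round the thing it is for, whose footprint (84 x 52 mm) is marked by a black patch on the floor. Origin: tray centre at bench level; z up, x along its length.
- tray_square: Square tray. Green plastic like all the trays, fixed to the bench. Floor 3 mm thick; rim 5 mm thick, its top 9 mm above the bench; pocket 62 x 62 mm, outside 72 x 72 mm: 8 mm of play all round the thing it is for, whose footprint (46 x 46 mm) is marked by a black patch on the floor. Origin: tray centre at bench level; z up, x and y parallel to its sides.
- tray_round: Round tray. Green plastic like all the trays, fixed to the bench. Floor 3 mm thick; rim 5 mm thick, its top 9 mm above the bench; pocket diameter 66 mm, outside diameter 76 mm: 8 mm of play all round the thing it is for, whose footprint (diameter 50 mm) is marked by a black patch on the floor. Origin: tray centre at bench level; z up (yaw has no meaning).
- mouse: Light grey computer mouse, 100 (x) by 60 (y) by 36 mm tall, lying beyond the work on the robot's right. Not part of the job. Origin: centre of the underside.
- multimeter: Yellow hand-held multimeter lying flat beyond the work, 85 (x) by 170 (y) by about 48 mm tall. Not part of the job. Origin: centre of the underside.
There are look-alikes about, which are no part of the job. What is shaped like the box but yellow is not meant.

How it is judged:
By the outcome, as a careful person would: the job done as asked, in the order asked, and still so for the second after the job is handed in, with the robot touching nothing.
It also fails if it takes over 96 s, if anything falls off the work surface, if the arm or the gripper's body presses on something with over 40 N, if the wrist force passes 120 N, or if a joint passes its speed limit or range.

## Robot

A 6-joint arm with a two-finger parallel gripper is mounted at the origin on the work surface. World frame = base frame: x ahead of the robot, y to its left, z up, the work surface at z = 0. Lengths are in mm, angles in rad, forces in N, time in s.
With the tool pointing down it reaches from about 275 to 750 mm from the base axis. Payload 10.2 kg.
Tool frame: the origin (TCP) lies at the very end of the fingers, on their centre line; the grasp point (between the pads) lies 19 mm behind it; z points along the fingers, y is the line along which they close (so a half turn about z gives the same grasp; the last joint's range is limited). The gripper opens to 85 mm and grips with 20 to 120 N. Pads are 22 mm wide; open, the fingers measure 114 mm over their backs; the gripper's body (76 mm by 85 mm) begins 54 mm behind the grasp point. The pads swing forward as they close: fully open they stand 13 mm farther back than shut.
Start: joints at [-1.511, 0.313, 1.498, -0, 1.331, -0.223], TCP at [146.486, -504.156, 199.594] pointing down, gripper open.
Joint ranges: [-2.94, 2.94], [-0.97, 2.17], [0.19, 2.56], [-1.23, 4.37], [0.02, 3.11], [-2.88, 2.88]. Speed limits (rad/s): [2.39, 2.39, 3.01, 3.14, 3.14, 3.14].

## Interface

Orientations are given as a unit quaternion [w, x, y, z].
In Python, from rig import * gives the robot as it stands. The module is installed in compiled form; this text tells all that it offers.
- The arm moves only by the shell command python3 -m crank 'ROWS' [FORCE]. ROWS is JSON, a list that holds one entry, the list of rows, each a list of 7 numbers: the shift along the tool's x, y, z in units of 25 mm (1.0 is 25 mm), then the turn, a rotation vector about the tool's x, y, z in units of 8 degrees (1.0 is 8 degrees), then the finger opening in mm, from 0 to 85.4. A call has exactly 8 rows; each row shifts and turns the commanded pose from where the row before left it, along the tool's axes as they then stand; what a row does not reach is not made up. A row lasts 1/10 s, in which the tool goes at most 50 mm and 8.59 degrees, less where a joint would pass 70% of its speed; a pose out of reach is approached as far as the arm can. A call is refused whole if a number of a shift passes 1 or a number of a turn 1, either way. A call with a gripper value outside its range is refused whole. The fingers move at their own pace and stop on an object; FORCE is the grip in N (left out, the last holds). Time passes only in rows, so rows that do not move let the fingers close, or fill a call up. It gives the time, the measured TCP pose, the force, the opening and the grip force at its end, in the units of the state.
- sense(): the state, without advancing time (a new reading comes with each control period).
- capture(name): name is "scene" or "side" or "wrist"; returns the picture (400x640x3 uint8, blue, green, red); there is no depth.
- camera_model(name): a dict with "fx", "fy", "cx", "cy" (pixels), "world_from_camera" (4x4, takes a point from camera to world coordinates); the wrist camera has in their place "T_tool_cam" (4x4, takes a point from camera to tool coordinates, whose origin is the TCP and whose axes are the flange's). Camera axes: x right, y up, looking along -z (the intrinsics and any distortion apply to the point x, -y, -z); pixel columns grow to the right and rows downward; lengths in mm; the calibration is good to about 2 mm. A picture is of the moment at which its call begins: read the wrist's pose just before it. camera_model takes no time and is no camera call.
- finish_job(): hands the job in; it is judged then, once.
The state is a dict: "time_s": time; "joints": joint angles; "dq": joint speeds; "tau": joint torques, N m; "eef_pos": TCP position; "ee_rot": TCP orientation; "force": force on the tool from outside, world axes, zero at the start; "wrist_torque": the same for the moment, N m; "grip_width": opening from 0.0 (shut) to 1.0 (fully open); "grip_force": force on a finger pad.
Only numpy, scipy, OpenCV 4.12 (cv2) and the standard library are available. Lean on these libraries where they do the work, as an engineer would, in place of code of your own. Each camera call takes 0.05 s, during which the arm holds its last target. There are 200 camera calls.

## Working session

There is one attempt and no reset: what is moved stays moved. The work goes in short steps, Python scripts to look and compute and a shell command to move; the robot and the scene stay as the last step left them, time stands still between calls to the robot, and variables do not carry over. Pictures are saved under pics/ and viewed, at most 16 in all, crops included, and the job is handed in when it is done.

```bash
mkdir -p pics
python3 - <<'E'
from rig import *
import cv2,numpy as np
s=sense();print({k:np.round(v,3).tolist() for k,v in s.items()})
for n in("scene","side","wrist"):
    im=capture(n);cv2.imwrite(f"pics/{n}0.png",im);m=camera_model(n)
    print(n,{k:np.round(v,3).tolist() for k,v in m.items()})
E
```

```text
{'time_s': 0.0, 'joints': [-1.511, 0.313, 1.498, -0.0, 1.331, -0.223], 'dq': [0.001, 0.0, 0.002, 0.001, -0.001, 0.0], 'tau': [0.0, -41.227, -25.974, -0.0, 0.004, -0.0], 'eef_pos': [146.479, -503.836, 199.036], 'ee_rot': [-0.001, 0.99, 0.141, 0.0], 'force': [-0.342, -0.374, 0.419], 'wrist_torque': [0.018, 0.05, -0.012], 'grip_force': 0.0, 'grip_width': 0.999}
scene {'fx': 417.992, 'fy': 417.992, 'cx': 319.7, 'cy': 197.434, 'world_from_camera': [[0.609, -0.465, 0.643, 1388.147], [0.793, 0.338, -0.506, -652.426], [0.018, 0.818, 0.575, 804.6], [0.0, 0.0, 0.0, 1.0]]}
side {'fx': 509.359, 'fy': 509.359, 'cx': 310.536, 'cy': 190.891, 'world_from_camera': [[-0.747, 0.362, -0.558, -389.852], [-0.665, -0.389, 0.638, 1073.125], [0.014, 0.848, 0.531, 932.855], [0.0, 0.0, 0.0, 1.0]]}
wrist {'fx': 313.04, 'fy': 313.04, 'cx': 319.235, 'cy': 198.732, 'T_tool_cam': [[0.0, 0.959, 0.282, 71.844], [1.0, 0.0, -0.001, -0.667], [-0.001, 0.282, -0.959, -174.073], [0.0, 0.0, 0.0, 1.0]]}
```

View pics/scene0.png

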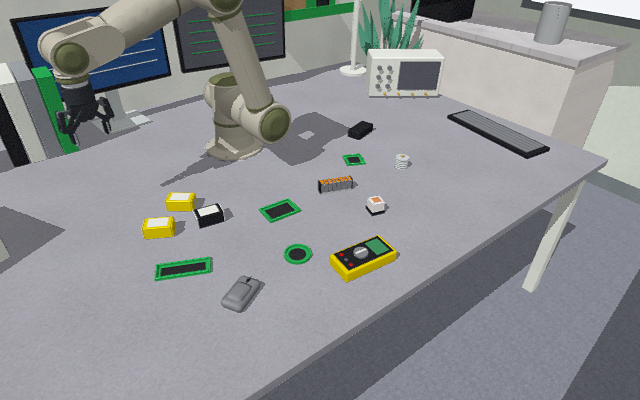

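View pics/side0.png

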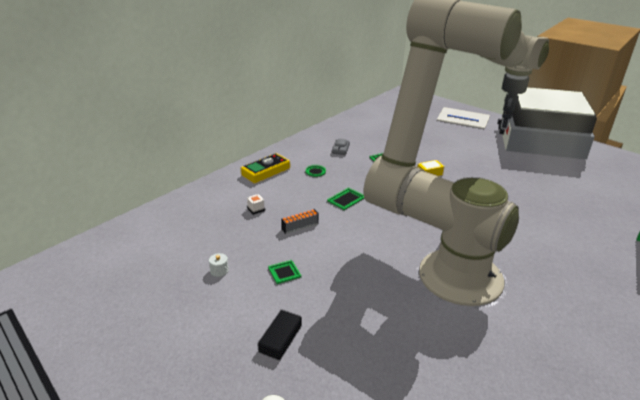

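The scene view holds these candidates:
- **Box:** the black/white one at (209,215) is the target. Yellow look-alikes are at (181,201) and (158,228), and a plain black block is at (361,130).
- **Strip:** (335,184).
- **Relay:** (375,205).
- **Load:** (402,161).
- **Trays:** square (353,160), oblong (280,210), long (184,268) and round (297,254).
- **Leave alone:** mouse (240,293) and multimeter (363,257).

The side view shows the strip (300,220), relay (256,204), load (218,265), square tray (284,272), oblong tray (346,199) and round tray (315,171). The arm hides the rest.

```bash
cat > h.py <<'E'
from rig import *
import cv2,numpy as np
from scipy.spatial.transform import Rotation as R
def tool():
    s=sense();q=s["ee_rot"];T=np.eye(4);T[:3,:3]=R.from_quat([q[1],q[2],q[3],q[0]]).as_matrix();T[:3,3]=s["eef_pos"];return T
def cam(n,T=None):
    m=camera_model(n);W=np.array(m["world_from_camera"]) if n!="wrist" else (tool() if T is None else T)@np.array(m["T_tool_cam"])
    return m,W
def rays(n,px,T=None):
    m,W=cam(n,T);px=np.atleast_2d(px).astype(float)
    d=np.c_[(px[:,0]-m["cx"])/m["fx"],-(px[:,1]-m["cy"])/m["fy"],-np.ones(len(px))]
    return W[:3,3],d@W[:3,:3].T
def onplane(n,px,z,T=None):
    o,d=rays(n,px,T);return o+d*((z-o[2])/d[:,2])[:,None]
def tri(a,b):
    A=np.zeros((3,3));v=np.zeros(3)
    for o,d in(a,b):
        d=d.reshape(3)/np.linalg.norm(d);P=np.eye(3)-np.outer(d,d);A+=P;v+=P@o
    p=np.linalg.solve(A,v);g=[np.linalg.norm(np.cross(p-o,d.reshape(3)/np.linalg.norm(d))) for o,d in(a,b)];return p,max(g)
def blobs(mask,amin=30):
    n,l,st,c=cv2.connectedComponentsWithStats(mask.astype(np.uint8),connectivity=8)
    return [(c[i],st[i],l==i) for i in range(1,n) if st[i][4]>=amin]
def green(im):
    h=cv2.cvtColor(im,cv2.COLOR_BGR2HSV);return (abs(h[...,0].astype(int)-65)<15)&(h[...,1]>120)&(h[...,2]>60)
def orange(im):
    h=cv2.cvtColor(im,cv2.COLOR_BGR2HSV);return (h[...,0]<18)&(h[...,1]>110)&(h[...,2]>100)
def rect(n,m,z,T=None):
    """min-area rect on plane z of the outline of mask m: centre, sides, angle of the long side (deg)"""
    c=max(cv2.findContours(m.astype(np.uint8),cv2.RETR_EXTERNAL,cv2.CHAIN_APPROX_NONE)[0],key=len)[:,0]
    P=onplane(n,c,z,T)[:,:2].astype(np.float32);(x,y),(w,h),a=cv2.minAreaRect(P)
    if h>w:w,h,a=h,w,a+90
    return np.round([x,y,w,h,(a+90)%180-90],1)
E
python3 - <<'E'
from h import *
np.set_printoptions(suppress=True,precision=1)
for n in("scene","side"):
    im=cv2.imread(f"pics/{n}0.png")
    for nm,f in(("green",green),("orange",orange)):
        for c,s,m in blobs(f(im),25):
            print(n,nm,c,s[4],rect(n,m,9 if nm=="green" else 43))
for nm,p in(("box top",(208,211)),("relay",(375,202)),("load",(402,157)),("strip",(335,180)),("mouse",(240,290)),("mm",(363,255)),("blk",(361,128))):
    print(nm,onplane("scene",p,42)[0])
for nm,a,b in(("strip",(335,180),(300,216)),("relay",(375,200),(256,200)),("load",(402,153),(218,257)),("oblong",(280,210),(346,199)),("sq",(353,160),(284,272)),("round",(297,254),(315,171))):
    print(nm,*tri(rays("scene",a),rays("side",b)))
E
```

```text
scene green [317.6  10.2] 828 [-1857.5  1856.9  1046.5   564.5   -56.2]
scene green [257.7  14.4] 37 [-2001.8  1298.3   272.9    43.8    82.6]
scene green [198.6  20.4] 30 [-2067.6   771.1   175.1    44.9    82.6]
scene green [260.8  24.4] 31 [-1677.8  1128.    225.4    33.8    85.4]
scene green [201.4  31. ] 31 [-1736.6   648.3   196.2    32.3    85.8]
scene green [262.8  34. ] 28 [-1412.2   990.4   187.5    29.7    83.4]
scene green [204.3  41.2] 35 [-1465.9   545.5   197.     31.     83.5]
scene green [207.3  51. ] 37 [-1238.3   462.9   199.3    27.2    83. ]
scene green [ 52.3 104. ] 1184 [-891.2 -492.3 1187.1   86.    -2.9]
scene green [353.5 159.4] 147 [374.3 307.3  83.1  72.3 -26. ]
scene green [279.4 209.8] 331 [477.4 -96.  113.   84.5  86.9]
scene green [376.5 246.2] 210 [785.1  31.7  57.6  45.2  -5.7]
scene green [297.  253.4] 287 [ 675.8 -167.3   77.1   72.6  -36.4]
scene green [182.2 268.2] 587 [ 543.9 -443.2  141.7   63.    65.8]
scene orange [334.5 179.6] 79 [484.4 124.6 105.8  27.3  70.8]
scene orange [375.9 199.2] 29 [649.6 155.3  21.7  20.3 -12.3]
side green [374.5 1
[... 389 characters left out ...]
] 29 [  414.8 -2957.1   237.     60.4    90. ]
side orange [603.5  40.6] 30 [  381.9 -2643.5   162.7    72.    -63.5]
side orange [602.2 117.5] 27 [   16.8 -1324.4   106.3    24.8   -80. ]
side orange [299.5 216. ] 178 [474.7 133.2 108.2  30.5  70.2]
box top [ 394.7 -296.2   42. ]
relay [658. 144.  42.]
load [509.  424.1  42. ]
strip [485.4 122.9  42. ]
mouse [ 730.1 -371.3   42. ]
mm [815.1 -50.   42. ]
blk [238.2 464.6  42. ]
strip [479.6 127.5  37.3] 0.3152664981668416
relay [644.8 156.9  36.8] 0.2747335867049522
load [498.  433.4  50.8] 0.4478971030566557
oblong [469.7 -90.1   0.3] 0.6167447517541774
sq [365.6 313.7  -0.9] 1.101948730884488
round [ 671.  -163.1    0. ] 0.6731778805595346
```

View pics/wrist0.png

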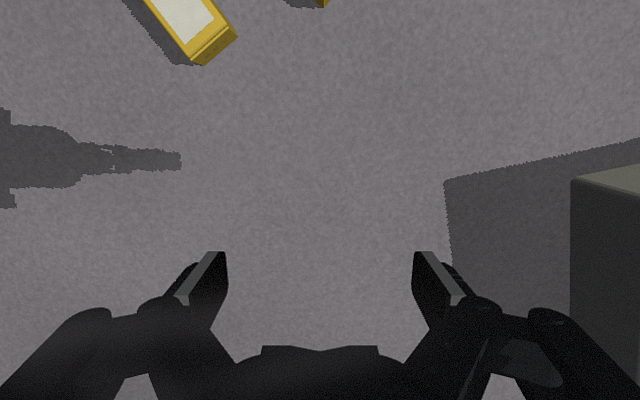

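The wrist view shows a yellow look-alike at (190,20). In the two fixed views the heights come out about 8 mm low and the planar fixes disagree by about 15 mm, so I'll measure with the wrist camera.

```bash
A='[[[0.8,-0.45,-0.25,0,0,0,85],[0.8,-0.45,-0.25,0,0,0,85],[0.8,-0.45,-0.25,0,0,0,85],[0.8,-0.45,-0.25,0,0,0,85],[0.8,-0.45,-0.25,0,0,0,85],[0.8,-0.45,-0.25,0,0,0,85],[0.8,-0.45,-0.25,0,0,0,85],[0.8,-0.45,-0.25,0,0,0,85]]]' true
python3 -m crank '[[[0.8,-0.45,-0.25,0,0,0,85],[0.8,-0.45,-0.25,0,0,0,85],[0.8,-0.45,-0.25,0,0,0,85],[0.8,-0.45,-0.25,0,0,0,85],[0.8,-0.45,-0.25,0,0,0,85],[0.8,-0.45,-0.25,0,0,0,85],[0.8,-0.45,-0.25,0,0,0,85],[0.8,-0.45,-0.25,0,0,0,85]]]' 60
python3 -m crank '[[[0.8,-0.45,-0.25,0,0,0,85],[0.8,-0.45,-0.25,0,0,0,85],[0.8,-0.45,-0.25,0,0,0,85],[0.8,-0.45,-0.25,0,0,0,85],[0.8,-0.45,-0.25,0,0,0,85],[0.8,-0.45,-0.25,0,0,0,85],[0.8,-0.45,-0.25,0,0,0,85],[0,0,0,0,0,0,85]]]' 60
python3 - <<'E'
from h import *
T=tool();np.save("T1.npy",T);cv2.imwrite("pics/w1.png",capture("wrist"));print(T.round(3).tolist(),sense()["time_s"])
E
```

```text
time_s: 0.95
eef_pos: [275.6, -372.2, 249.7]
ee_rot: [-0.0, 0.99, 0.141, -0.0]
force: [0.5, 0.2, 0.7]
grip_width: 0.996
grip_force: 0.0
time_s: 1.75
eef_pos: [388.7, -257.1, 293.9]
ee_rot: [0.0, 0.99, 0.142, 0.0]
force: [-0.8, -1.5, -0.6]
grip_width: 0.993
grip_force: 0.0
[[0.959, 0.282, 0.001, 388.737], [0.282, -0.959, -0.0, -257.074], [0.001, 0.001, -1.0, 293.897], [0.0, 0.0, 0.0, 1.0]] 1.8
```

View pics/w1.png

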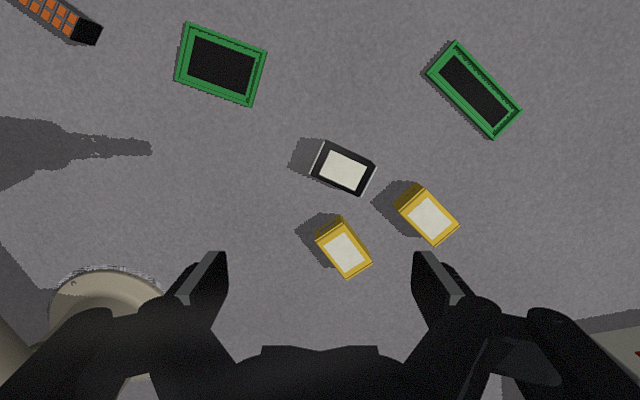

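This view shows the black box with its white panel at (343,168), the yellow look-alikes at (343,248) and (428,215), the oblong tray at (222,64), the long tray at (473,90) and the strip end at (55,15).

```bash
cat >> h.py <<'E'
def white(im,t=150):
    h=cv2.cvtColor(im,cv2.COLOR_BGR2HSV);return (h[...,1]<60)&(h[...,2]>t)
def yellow(im):
    h=cv2.cvtColor(im,cv2.COLOR_BGR2HSV);return (abs(h[...,0].astype(int)-24)<8)&(h[...,1]>130)&(h[...,2]>70)
E
python3 - <<'E'
from h import *
T=np.load("T1.npy");im=cv2.imread("pics/w1.png")
cv2.imwrite("pics/w1c.png",cv2.resize(im[120:290,270:480],None,fx=3,fy=3))
for nm,f,z in(("green",green,9),("white",white,40),("yellow",yellow,30)):
    for c,s,m in blobs(f(im),150): print(nm,c.round(1),s[4],rect("wrist",m,z,T))
E
```

```text
green [218.2  64. ] 2466 [471.4 -91.8 110.2  77.1  86.9]
green [473.1  89.9] 2227 [ 538.4 -438.6  140.6   55.1   65.8]
white [342.5 169.9] 1068 [ 386.  -291.5   55.7   37.4   81.4]
white [429.3 218.2] 927 [ 353.8 -434.1   55.4   36.9   62. ]
white [343.8 252.1] 847 [ 267.  -331.3   55.    37.8   52.5]
yellow [422.5 211.1] 1224 [ 355.1 -431.3   99.1   52.1   61.9]
yellow [342.5 244.3] 1148 [ 269.2 -329.7   96.4   57.3   52.4]
```

View pics/w1c.png

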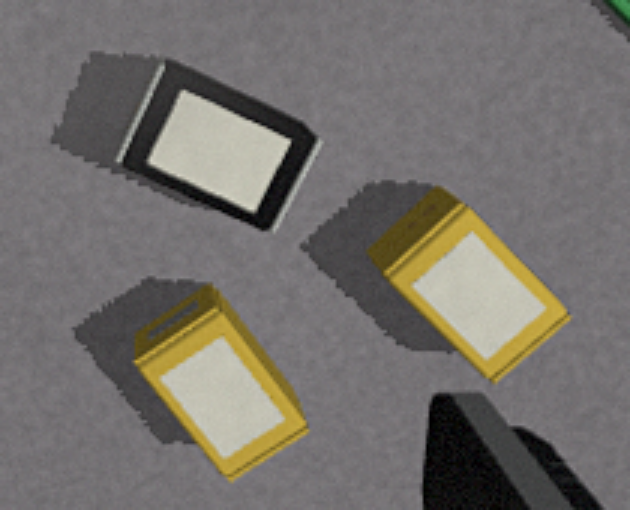

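The tray sizes match the text (110×77 and 141×55 at z=9). The crop confirms the black case with white panel as the box, clear of both yellow ones. I'll turn above it and take a second view.

```bash
python3 -m crank '[[[0,0,0.4,0,0,-1,70],[0,0,0.4,0,0,-1,70],[0,0,0.4,0,0,-1,70],[0,0,0.4,0,0,-1,70],[0,0,0.4,0,0,-1,70],[0,0,0.4,0,0,-1,70],[0,0,0.4,0,0,-1,70],[0,0,0.4,0,0,-1,70]]]' 60
python3 - <<'E'
from h import *
T=tool();np.save("T2.npy",T);im=capture("wrist");cv2.imwrite("pics/w2.png",im);print(T.round(3).tolist())
for nm,f,z in(("green",green,9),("white",white,40),("yellow",yellow,30)):
    for c,s,m in blobs(f(im),150): print(nm,c.round(1),s[4],rect("wrist",m,z,T))
T1=np.load("T1.npy")
c2=[c for c,s,m in blobs(white(im),800)]
for c in c2: print(c,*[x.round(1) for x in tri(rays("wrist",(342.5,169.9),T1),rays("wrist",c,T))])
for c,s,m in blobs(green(im),800): print(c,[x.round(1) for x in tri(rays("wrist",(218.2,64),T1),rays("wrist",c,T))])
E
```

```text
time_s: 2.6
eef_pos: [386.6, -259.0, 212.4]
ee_rot: [-0.0, 0.763, 0.646, -0.0]
force: [0.4, -1.4, -0.5]
grip_width: 0.821
grip_force: 0.0
[[0.165, 0.986, -0.001, 386.633], [0.986, -0.165, 0.0, -258.991], [0.0, -0.001, -1.0, 212.434], [0.0, 0.0, 0.0, 1.0]]
green [371.5  35.2] 1941 [ 469.4 -116.1   77.5   60.8   -3.2]
green [561.7  38.1] 2348 [ 671.1 -162.5   75.8   75.3    4.6]
green [463.1 253.6] 1080 [ 548.8 -414.    86.6   55.5   65.9]
white [14.9 45.3] 373 [105.3 -77.5  84.4  13.1  51.2]
white [323.3 199.9] 1488 [ 385.7 -291.2   55.5   36.7   81.5]
white [231.8 239.4] 781 [ 267.1 -330.9   55.3   37.7   52.5]
white [316.4 308.6] 1087 [ 353.5 -433.8   55.6   37.9   61.8]
yellow [239.3 227.6] 1240 [ 268.3 -328.6  100.    52.4   52.6]
yellow [318.3 294.3] 1621 [ 354.7 -429.9  104.5   57.1   62.1]
[323.33467742 199.90591398] [ 385.7 -292.3   34.2] 0.2
[316.38454462 308.55473781] [ 404.8 -263.1  274.4] 20.7
[371.52138073  35.22874807] [array([ 460.5, -129. ,   99.2]), np.float64(13.5)]
[561.67802385  38.05834753] [array([ 463.6, -181.4,  296.3]), np.float64(0.2)]
[463.09351852 253.59074074] [array([ 440.4, -206.3,  341.2]), np.float64(23.7)]
```

The box centre is (385.8,−291.3) at 81.4° in both views, and the panel size is steady at 55×37. I'll descend to TCP z≈8 and grip.

```bash
python3 -m crank '[[[-0.32,0.045,1,0,0,-0.03,70],[-0.32,0.045,1,0,0,-0.03,70],[-0.32,0.045,1,0,0,-0.03,70],[-0.32,0.045,1,0,0,-0.03,70],[0,0,1,0,0,0,70],[0,0,1,0,0,0,70],[0,0,0.9,0,0,0,70],[0,0,0.8,0,0,0,70]]]' 60
python3 -m crank '[[[0,0,0.4,0,0,0,70],[0,0,0,0,0,0,70],[0,0,0,0,0,0,45],[0,0,0,0,0,0,45],[0,0,0,0,0,0,45],[0,0,0,0,0,0,45],[0,0,0,0,0,0,45],[0,0,0,0,0,0,45]]]' 60
```

```text
time_s: 3.45
eef_pos: [385.8, -291.1, 19.7]
ee_rot: [-0.0, 0.761, 0.649, -0.0]
force: [-0.6, -0.4, -1.1]
grip_width: 0.82
grip_force: 0.0
time_s: 4.25
eef_pos: [386.7, -290.7, 11.0]
ee_rot: [0.0, 0.759, 0.651, 0.0]
force: [-0.4, -0.5, 0.6]
grip_width: 0.528
grip_force: 0.0
```

The opening reached 45 mm with no grip force, so I'll look.

Run:
```python
from h import *
T=tool();np.save("T3.npy",T);im=capture("wrist");cv2.imwrite("pics/w3.png",im);s=sense();print(T.round(3).tolist(),s["grip_width"],s["grip_force"])
```

```text
[[0.154, 0.988, 0.0, 386.734], [0.988, -0.154, -0.0, -290.719], [-0.0, 0.0, -1.0, 10.979], [0.0, 0.0, 0.0, 1.0]] 0.5268784431632288 0.0
```

View pics/w3.png

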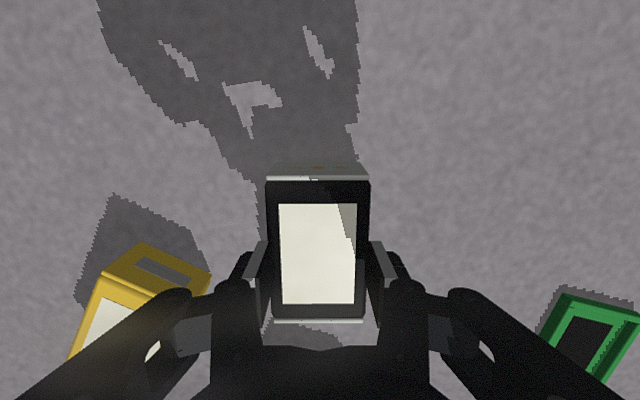

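The fingers straddle the box (top spans columns 266–370, panel centre (318,254)) but aren't touching yet. I'll close further and check the fore-aft centring.

```bash
python3 - <<'E'
from h import *
T=np.load("T3.npy");print(onplane("wrist",[(318,254)],40,T), onplane("wrist",[(266,181),(368,181),(274,319),(362,319)],40,T).round(1).tolist())
E
python3 -m crank '[[[0,0,0,0,0,0,25],[0,0,0,0,0,0,25],[0,0,0,0,0,0,25],[0,0,0,0,0,0,25],[0,0,0,0,0,0,25],[0,0,0,0,0,0,25],[0,0,0,0,0,0,25],[0,0,0,0,0,0,25]]]' 60
```

```text
[[ 386.02833627 -290.32865309   40.        ]] [[367.5, -248.8, 40.0], [415.4, -256.3, 40.0], [356.3, -325.1, 40.0], [403.7, -332.5, 40.0]]
time_s: 5.1
eef_pos: [386.7, -290.7, 10.9]
ee_rot: [0.0, 0.759, 0.651, 0.0]
force: [0.4, 0.6, -0.2]
grip_width: 0.292
grip_force: 0.0
```

Run:
```python
from h import *
T=tool();im=capture("wrist");cv2.imwrite("pics/w4.png",im)
a=cv2.imread("pics/w3.png");cv2.imwrite("pics/w4c.png",np.hstack([a[150:400,170:480],im[150:400,170:480]]))
for c,s,m in blobs(white(im),500): print(c.round(1),s[4],rect("wrist",m,40,T))
```

```text
[314.  258.8] 4285 [ 384.9 -291.2   57.2   30.    84.3]
[108.4 324.9] 1734 [ 260.  -314.    53.2   21.8   24.9]
```

View pics/w4c.png

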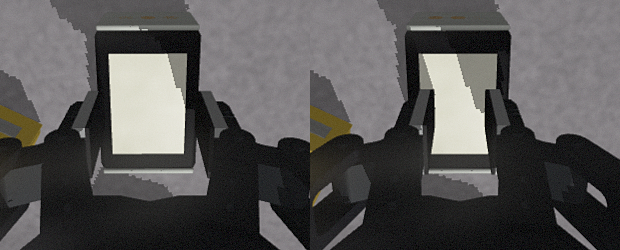

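The fingers closed above the box top instead of on its sides. That puts the real fingertips well above the reported TCP: their pixel gap gives an axis depth of about 135 mm, roughly 35 mm short. I'll check this against the scene view with the reported TCP marked.

```bash
cat >> h.py <<'E'
def proj(n,P,T=None):
    m,W=cam(n,T);p=np.c_[np.atleast_2d(P),np.ones(len(np.atleast_2d(P)))]@np.linalg.inv(W).T
    return np.c_[m["cx"]+m["fx"]*p[:,0]/-p[:,2],m["cy"]-m["fy"]*p[:,1]/-p[:,2]]
E
python3 - <<'E'
from h import *
T=tool();im=capture("scene");p=proj("scene",T[:3,3])[0];q=proj("scene",T[:3,3]+[0,0,30])[0];print(p,q)
x,y=p.astype(int);o=np.array([x-50,y-60]);c=cv2.resize(im[y-60:y+40,x-50:x+50],None,fx=6,fy=6,interpolation=cv2.INTER_CUBIC)
for k,col in((p,(0,0,255)),(q,(255,0,255))):
    cv2.drawMarker(c,tuple(int(v) for v in (k-o)*6),col,cv2.MARKER_CROSS,20,2)
cv2.imwrite("pics/s5c.png",c)
E
```

```text
[209.90358185 217.20883142] [208.58613705 209.37692723]
```

View pics/s5c.png

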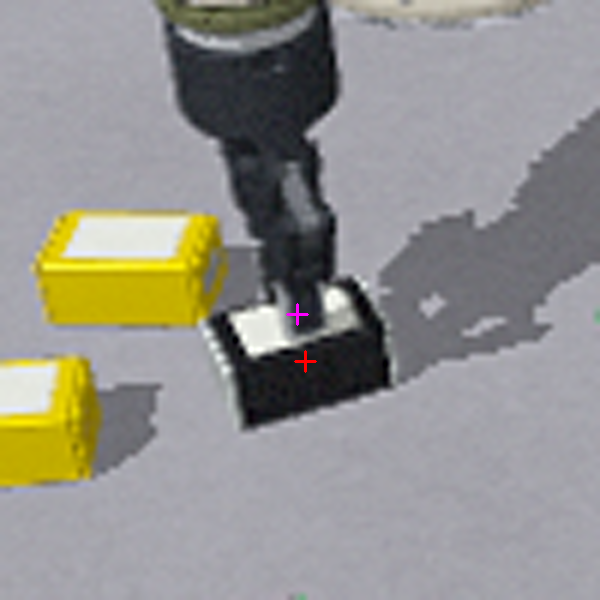

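The tips stand on the box top at z≈41 while the reported TCP (red) is at z=11. So the true tips sit about 33 mm (shut) to 46 mm (open) behind the reported TCP. I'll correct for that: open, go lower in small steps while watching the force, then grip.

```bash
python3 -m crank '[[[0,0,0,0,0,0,72],[0,0,0,0,0,0,72],[0,0,0,0,0,0,72],[0,0,0,0,0,0,72],[0,0,0,0,0,0,72],[0,0,0.3,0,0,0,72],[0,0,0.3,0,0,0,72],[0,0,0.2,0,0,0,72]]]' 60
python3 -m crank '[[[0,0,0.2,0,0,0,72],[0,0,0.2,0,0,0,72],[0,0,0.1,0,0,0,72],[0,0,0.1,0,0,0,72],[0,0,0.1,0,0,0,72],[0,0,0,0,0,0,72],[0,0,0,0,0,0,72],[0,0,0,0,0,0,72]]]' 60
```

```text
time_s: 6.0
eef_pos: [386.4, -290.3, -10.2]
ee_rot: [-0.001, 0.759, 0.651, 0.0]
force: [-0.2, -0.4, -0.3]
grip_width: 0.844
grip_force: 0.0
time_s: 6.8
eef_pos: [386.8, -290.8, -26.5]
ee_rot: [0.0, 0.759, 0.651, -0.0]
force: [-0.0, 0.0, 0.1]
grip_width: 0.843
grip_force: 0.0
```

```bash
python3 -m crank '[[[0,0,0.1,0,0,0,40],[0,0,0,0,0,0,40],[0,0,0,0,0,0,40],[0,0,0,0,0,0,40],[0,0,0,0,0,0,40],[0,0,0,0,0,0,40],[0,0,0,0,0,0,40],[0,0,0,0,0,0,40]]]' 60
```

```text
time_s: 7.6
eef_pos: [386.6, -290.7, -29.2]
ee_rot: [-0.0, 0.759, 0.651, 0.0]
force: [-0.4, -0.4, -1.7]
grip_width: 0.602
grip_force: 63.2
```

The grip reads 51.4 mm at 63 N, which is the box's width. I'll lift it and carry it to the oblong tray.

```bash
python3 -m crank '[[[0,0,-0.5,0,0,0,40],[0,0,-1,0,0,0,40],[0,0,-1,0,0,0,40],[0,0,-1,0,0,0,40],[0.8,0.2,-0.5,0,0,0,40],[1,0.26,0,0,0,0,40],[1,0.26,0,0,0,0,40],[1,0.26,0,0,0,0,40]]]' 60
python3 -m crank '[[[1,0.26,0,0,0,0,40],[1,0.26,0,0,0,0,40],[1,0.26,0,0,0,0,40],[0.8,0.26,0,0,0,0,40],[0.5,0.26,0,0,0,0,40],[0.28,0.1,0,0,0,-0.71,40],[0,0,0,0,0,0,40],[0,0,0,0,0,0,40]]]' 60
python3 - <<'E'
from h import *
T=tool();np.save("T6.npy",T);im=capture("wrist");cv2.imwrite("pics/w6.png",im);print(T.round(3).tolist())
for nm,f,z in(("green",green,9),("white",white,110),("orange",orange,43)):
    for c,s,m in blobs(f(im),100): print(nm,c.round(1),s,rect("wrist",m,z,T))
E
```

```text
time_s: 8.4
eef_pos: [425.7, -199.6, 71.7]
ee_rot: [0.0, 0.76, 0.65, 0.0]
force: [0.7, -0.8, -2.4]
grip_width: 0.607
grip_force: 63.4
time_s: 9.2
eef_pos: [477.6, -93.2, 71.0]
ee_rot: [0.0, 0.727, 0.686, -0.0]
force: [0.1, -0.1, -2.9]
grip_width: 0.598
grip_force: 63.4
[[0.057, 0.998, -0.0, 477.55], [0.998, -0.057, -0.0, -93.156], [-0.0, -0.0, -1.0, 71.025], [0.0, 0.0, 0.0, 1.0]]
green [345.1 146.9] [ 317  129   46   47 1138] [494.9 -55.   34.6  33.7  86.7]
green [269.8 166.6] [261 150  18  32 300] [440.9 -62.   23.7  13.4  87.7]
green [554.6 265.5] [ 508  225   93   83 3015] [ 671.4 -162.1   76.1   75.2  -30.8]
white [315.1 302.9] [ 268  251  102  100 8243] [ 476.3 -114.8   57.    49.1   86.7]
```

View pics/w6.png

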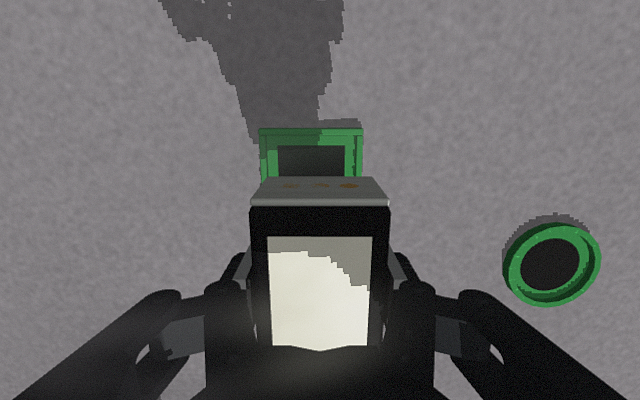

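The box hangs aligned (86.7°) over the oblong tray, whose far rim corners are at about (261,128) and (361,128). The round tray at (555,265) agrees in two views at z=9. I'll work out the remaining shift from the tray's far edge and the box's front edge.

Run:
```python
from h import *
T=np.load("T6.npy");im=cv2.imread("pics/w6.png")
P=onplane("wrist",[(261,128),(362,128)],9,T);print(P.round(1))
# expected far corners from the T1 fit
a=np.radians(86.9);u=np.array([np.cos(a),np.sin(a)]);v=np.array([u[1],-u[0]]);c=np.array([471.4,-91.8])
print((c+55*u-39*v).round(1),(c+55*u+39*v).round(1))
B=onplane("wrist",[(250,205),(388,205)],140,T);print("box front top",B.round(1),"tcp+42u",(T[:2,3]+42*u).round(1))
print("tilt-ready delta in tool:",((c-T[:2,3])@T[:2,:2]/25).round(3))
g=green(im[:,230:390]);r=np.where(g.any(1))[0];print(r[:3])
```

```text
[[438.  -33.6   9. ]
 [512.3 -37.9   9. ]]
[435.4 -34.8] [513.3 -39. ]
box front top [[455.4 -52.7 140. ]
 [503.9 -55.5 140. ]] tcp+42u [479.8 -51.2]
tilt-ready delta in tool: [ 0.04  -0.249]
[129 130 131]
```

```bash
python3 -m crank '[[[0.1,-0.25,0.5,0,0,0,40],[0,0,0.9,0,0,0,40],[0,0,0.9,0,0,0,40],[0,0,0.8,0,0,0,40],[0,0,0.4,0,0,0,40],[0,0,0.2,0,0,0,40],[0,0,0.08,0,0,0,40],[0,0,0,0,0,0,40]]]' 60
python3 -m crank '[[[0,0,0.03,0,0,0,40],[0,0,0.02,0,0,0,40],[0,0,0.02,0,0,0,40],[0,0,0.02,0,0,0,40],[0,0,0,0,0,0,40],[0,0,0,0,0,0,40],[0,0,0,0,0,0,40],[0,0,0,0,0,0,40]]]' 60
```

```text
time_s: 10.05
eef_pos: [471.9, -90.2, -23.2]
ee_rot: [0.0, 0.726, 0.687, 0.0]
force: [-0.8, 0.4, -2.0]
grip_width: 0.604
grip_force: 63.3
time_s: 10.85
eef_pos: [471.5, -90.0, -25.9]
ee_rot: [-0.0, 0.726, 0.687, -0.0]
force: [0.0, -0.3, -3.0]
grip_width: 0.6
grip_force: 63.3
```

```bash
python3 -m crank '[[[0,0,0.02,0,0,0,40],[0,0,0.02,0,0,0,40],[0,0,0,0,0,0,40],[0,0,0,0,0,0,40],[0,0,0,0,0,0,40],[0,0,0,0,0,0,40],[0,0,0,0,0,0,40],[0,0,0,0,0,0,40]]]' 60
```

```text
time_s: 11.65
eef_pos: [471.6, -90.0, -26.2]
ee_rot: [0.0, 0.726, 0.687, -0.0]
force: [-3.8, 0.5, 8.0]
grip_width: 0.601
grip_force: 64.6
```

The box is down with 8 N of contact. I'll release, rise and go to the strip, then check the placement.

```bash
python3 -m crank '[[[0,0,0,0,0,0,68],[0,0,0,0,0,0,68],[0,0,0,0,0,0,68],[0,0,-0.2,0,0,0,68],[0,0,-0.8,0,0,0,68],[0,0,-1,0,0,0,68],[0,0,-1,0,0,0,68],[0,0,-1,0,0,0,68]]]' 60
python3 -m crank '[[[0,0,-1,0,0,0,60],[0.5,0,-1,0,0,0,60],[1,0,-0.6,0,0,0,60],[1,0,-0.6,0,0,0,60],[1,0,0,0,0,0,60],[1,0,0,0,0,0.5,60],[1,0,0,0,0,0.75,60],[1,0,0,0,0,0.75,60]]]' 60
python3 - <<'E'
from h import *
T=tool();np.save("T7.npy",T);im=capture("wrist");cv2.imwrite("pics/w7.png",im);print(T.round(3).tolist())
for nm,f,z in(("green",green,9),("white",white,43),("orange",orange,43)):
    for c,s,m in blobs(f(im),100): print(nm,c.round(1),s,rect("wrist",m,z,T))
E
```

```text
time_s: 12.45
eef_pos: [471.5, -89.9, 74.4]
ee_rot: [0.0, 0.726, 0.687, 0.0]
force: [-0.7, 0.2, -0.3]
grip_width: 0.797
grip_force: 0.0
time_s: 13.25
eef_pos: [486.4, 72.6, 153.5]
ee_rot: [0.0, 0.816, 0.578, 0.0]
force: [0.3, -0.1, 1.1]
grip_width: 0.702
grip_force: 0.0
[[0.332, 0.943, 0.0, 486.38], [0.943, -0.332, -0.0, 72.572], [0.0, 0.0, -1.0, 153.52], [0.0, 0.0, 0.0, 1.0]]
green [107.1   7.3] [  61    0   85   19 1193] [355.6 284.4  75.   14.3 -19.4]
green [354.9 295.6] [ 309  262   85   87 1557] [471.4 -89.8 109.2  77.1  87.1]
green [544.1 299.9] [507 282  58  49 820] [ 684.5 -153.9   76.4   44.3  -58.2]
white [473.9  28.3] [ 448    0   54   58 1427] [650.2 156.6  41.1  40.7  74.2]
white [356.5 326.4] [ 334  305   46   42 1326] [471.7 -90.9  55.4  37.6  86.8]
white [ 32.3 366.5] [ 28 353  12  25 105] [115.3 -15.8  33.5   9.1  65.6]
orange [474.4  27.2] [ 458    9   34   37 1095] [650.4 157.1  25.7  25.5 -15.9]
orange [283.9  72.6] [278  67  13  12 150] [491.3 176.8  10.4   8.7 -19.4]
orange [301.1  73. ] [295  68  13  11 141] [504.8 171.6  10.3   7.9 -19.4]
orange [284.   89.9] 
[... 328 characters left out ...]
 138.2  10.    7.7 -19.4]
orange [301.5 122.5] [296 118  12  10 120] [491.  133.2   9.8   7.7 -19.4]
orange [284.9 138.4] [279 134  13  10 120] [472.2 125.   10.9   8.  -19.4]
orange [301.5 138.5] [296 134  12  10 119] [486.2 120.1  10.    8.  -19.4]
orange [285.4 153.5] [280 149  12  10 116] [467.8 112.3  10.2   8.2 -19.4]
orange [301.5 153.5] [296 149  12  10 117] [481.5 107.5  10.1   8.2 -19.4]
orange [285.5 168. ] [280 164  12   9 108] [463.   99.9  10.4   7.5 -19.4]
orange [301.5 168.5] [296 164  12  10 117] [476.7  94.5  10.2   8.4 -19.4]
orange [285.6 183. ] [280 179  12   9 106] [457.9  86.6  10.5   7.7 -19.4]
orange [301.6 183. ] [296 179  12   9 106] [471.9  81.7  10.4   7.7 -19.4]
```

View pics/w7.png

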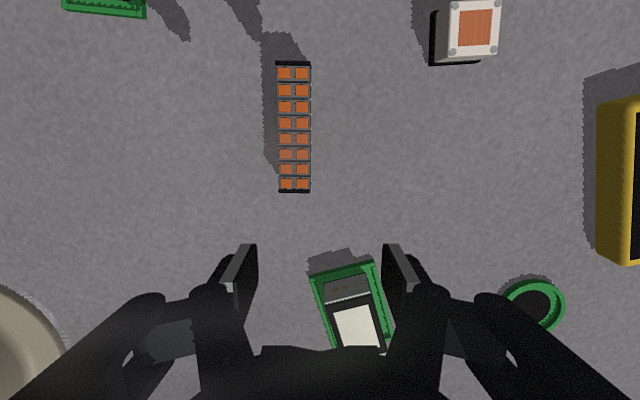

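The box sits in its tray at (471.7,−90.9), against a tray centre of (471.5,−90.8) and both at about 87°. The strip's levers run between (278,62) and (310,192). Its centre is (481.5,129.2) at 69.8°. The relay is at (474,28). I'll approach the strip and measure again from the new place.

```bash
python3 -m crank '[[[0.6,-0.3,0.2,0,0,0.1,50],[0.8,-0.34,0.8,0,0,0,50],[0.67,-0.3,0.8,0,0,0,50],[0,0,0.8,0,0,0,50],[0,0,0.6,0,0,0,50],[0,0,0.4,0,0,0,50],[0,0,0,0,0,0,50],[0,0,0,0,0,0,50]]]' 60
python3 - <<'E'
from h import *
T7=np.load("T7.npy");T=tool();np.save("T8.npy",T);im=capture("wrist");cv2.imwrite("pics/w8.png",im);print(T.round(3).tolist())
def lev(im): return np.array(sorted([c for c,s,m in blobs(orange(im),80) if 200<c[0]<400],key=lambda c:(round(c[1]/8),c[0])))
a=lev(cv2.imread("pics/w7.png"));b=lev(im);print(len(a),len(b));print(b[:2].round(),b[-2:].round())
P=onplane("wrist",b,43,T);print("mean",P.mean(0).round(1))
for i in (0,1,2,3): print([x.round(1) for x in tri(rays("wrist",a[i],T7),rays("wrist",b[i],T))])
w=(P[:,:2]-P[:,:2].mean(0));u=np.linalg.svd(w)[2][0];print("yaw",np.degrees(np.arctan2(u[1],u[0]))%180,"delta",((P.mean(0)[:2]-T[:2,3])@T[:2,:2]/25).round(3))
E
```

```text
time_s: 14.1
eef_pos: [482.2, 128.0, 63.7]
ee_rot: [0.0, 0.819, 0.574, 0.0]
force: [-0.3, 0.3, 1.0]
grip_width: 0.591
grip_force: 0.0
[[0.341, 0.94, 0.001, 482.242], [0.94, -0.341, 0.0, 128.002], [0.0, 0.001, -1.0, 63.699], [0.0, 0.0, 0.0, 1.0]]
16 16
[[306. 145.]
 [330. 145.]] [[307. 282.]
 [328. 282.]]
mean [481.6 129.9  43. ]
[array([490.9, 177.2,  39. ]), np.float64(0.1)]
[array([505. , 171.9,  40.2]), np.float64(0.2)]
[array([486. , 164.1,  39.6]), np.float64(0.1)]
[array([500.2, 159. ,  40.3]), np.float64(0.0)]
yaw 69.9287545113269 delta [ 0.064 -0.049]
```

The triangulated lever height is 40 mm against 42 in the text, and the planar fix repeats within 1 mm. Descending and gripping.

```bash
python3 -m crank '[[[0.06,-0.05,0.6,0,0,0,50],[0,0,0.8,0,0,0,50],[0,0,0.8,0,0,0,50],[0,0,0.6,0,0,0,50],[0,0,0.4,0,0,0,50],[0,0,0.25,0,0,0,50],[0,0,0.14,0,0,0,50],[0,0,0,0,0,0,50]]]' 60
python3 -m crank '[[[0,0,0,0,0,0,20],[0,0,0,0,0,0,20],[0,0,0,0,0,0,20],[0,0,0,0,0,0,20],[0,0,0,0,0,0,20],[0,0,0,0,0,0,20],[0,0,-0.2,0,0,0,20],[0,0,-0.8,0,0,0,20]]]' 60
```

```text
time_s: 14.95
eef_pos: [481.4, 130.0, -26.5]
ee_rot: [0.0, 0.819, 0.574, 0.0]
force: [-0.7, -0.3, 0.2]
grip_width: 0.585
grip_force: 0.0
time_s: 15.75
eef_pos: [479.5, 129.9, -2.8]
ee_rot: [-0.001, 0.819, 0.574, -0.002]
force: [-0.4, 0.7, -2.1]
grip_width: 0.342
grip_force: 59.5
```

The strip is gripped at 29.2 mm. Lifting and carrying it to the long tray.

```bash
python3 -m crank '[[[0,0,-1,0,0,0,20],[0,0,-1,0,0,0,20],[0,0,-1,0,0,0,20],[-0.5,0.25,-0.4,0,0,0,20],[-0.94,0.455,0,0,0,0,20],[-0.94,0.455,0,0,0,0,20],[-0.94,0.455,0,0,0,0,20],[-0.94,0.455,0,0,0,0,20]]]' 60
python3 -m crank '[[[-0.94,0.455,0,0,0,0,20],[-0.94,0.455,0,0,0,0,20],[-0.94,0.455,0,0,0,0,20],[-0.94,0.455,0,0,0,0,20],[-0.94,0.455,0,0,0,0,20],[-0.94,0.455,0,0,0,0,20],[-0.94,0.455,0,0,0,0,20],[-0.94,0.455,0,0,0,0,20]]]' 60
python3 -m crank '[[[-0.94,0.455,0,0,0,0,20],[-0.94,0.455,0,0,0,0,20],[-0.94,0.455,0,0,0,0,20],[-0.94,0.455,0,0,0,0,20],[-0.94,0.455,0,0,0,0.2,20],[-0.8,0.4,0,0,0,0.2,20],[-0.5,0.3,0,0,0,0.11,20],[0,0,0,0,0,0,20]]]' 60
python3 - <<'E'
from h import *
T=tool();np.save("T9.npy",T);im=capture("wrist");cv2.imwrite("pics/w9.png",im);print(T.round(3).tolist())
for c,s,m in blobs(green(im),100): print(c.round(1),s,rect("wrist",m,9,T))
c=np.array([538.4,-438.6]);print("delta",((c-T[:2,3])@T[:2,:2]/25).round(3))
o=orange(im);l=[c for c,s,m in blobs(o,60)];P=onplane("wrist",l,T[2,3]+26.5+43,T);print(len(l),P.mean(0).round(1))
E
```

```text
time_s: 16.55
eef_pos: [492.9, 10.5, 82.6]
ee_rot: [-0.001, 0.819, 0.574, -0.001]
force: [0.6, 0.6, -2.4]
grip_width: 0.345
grip_force: 59.6
time_s: 17.35
eef_pos: [513.9, -197.2, 82.4]
ee_rot: [-0.001, 0.819, 0.574, -0.0]
force: [-0.6, -0.2, -2.4]
grip_width: 0.343
grip_force: 59.6
time_s: 18.15
eef_pos: [530.9, -364.2, 81.9]
ee_rot: [-0.001, 0.839, 0.543, -0.0]
force: [-0.7, 0.3, -3.0]
grip_width: 0.343
grip_force: 59.8
[[0.409, 0.912, -0.001, 530.871], [0.912, -0.409, 0.001, -364.163], [0.0, -0.002, -1.0, 81.941], [0.0, 0.0, 0.0, 1.0]]
[384.3 221.3] [ 358  190   41   88 1451] [ 561.4 -414.    79.9   33.4   65.8]
delta [-2.593  1.494]
12 [ 536.9 -350.6  151.4]
```

View pics/w9.png

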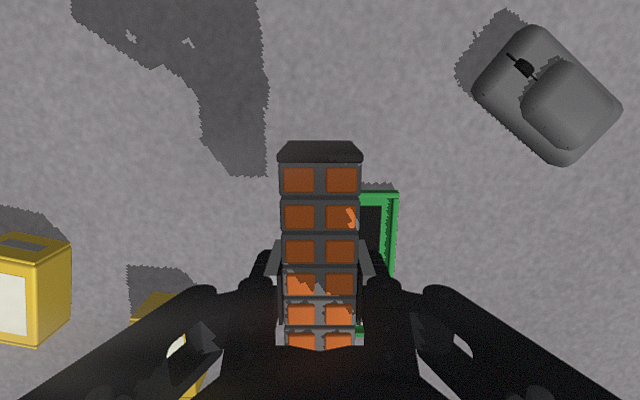

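The strip hangs aligned and the far-right corner of the long tray at (398,191) lands at (593,−384). The first measurement predicts (593,−385). I'll move the last shift and lower it.

```bash
python3 -m crank '[[[-0.6,0.34,0,0,0,0,20],[-0.9,0.5,0,0,0,0,20],[-0.7,0.4,0.2,0,0,0,20],[-0.39,0.25,0.7,0,0,0,20],[0,0,0.9,0,0,0,20],[0,0,0.9,0,0,0,20],[0,0,0.5,0,0,0,20],[0,0,0,0,0,0,20]]]' 60
python3 -m crank '[[[0,0,0.4,0,0,0,20],[0,0,0.3,0,0,0,20],[0,0,0.15,0,0,0,20],[0,0,0.08,0,0,0,20],[0,0,0,0,0,0,20],[0,0,0,0,0,0,20],[0,0,0,0,0,0,20],[0,0,0,0,0,0,20]]]' 60
```

```text
time_s: 19.0
eef_pos: [539.0, -435.0, 1.3]
ee_rot: [-0.002, 0.839, 0.545, -0.0]
force: [0.9, -0.5, -2.0]
grip_width: 0.344
grip_force: 59.9
time_s: 19.8
eef_pos: [539.9, -436.6, -19.6]
ee_rot: [0.0, 0.839, 0.544, 0.0]
force: [-0.3, -0.5, -2.0]
grip_width: 0.341
grip_force: 59.9
```

```bash
python3 -m crank '[[[-0.08,-0.02,0.04,0,0,0,20],[0,0,0.03,0,0,0,20],[0,0,0.03,0,0,0,20],[0,0,0.02,0,0,0,20],[0,0,0.02,0,0,0,20],[0,0,0.02,0,0,0,20],[0,0,0,0,0,0,20],[0,0,0,0,0,0,20]]]' 60
```

```text
time_s: 20.6
eef_pos: [538.6, -438.1, -22.9]
ee_rot: [0.0, 0.839, 0.544, -0.0]
force: [-3.3, 2.6, 5.3]
grip_width: 0.342
grip_force: 61.0
```

```bash
python3 -m crank '[[[0,0,0,0,0,0,50],[0,0,0,0,0,0,50],[0,0,0,0,0,0,50],[0,0,-0.2,0,0,0,50],[0,0,-0.8,0,0,0,50],[0,0,-1,0,0,0,50],[0,0,-1,0,0,0,50],[0,0,-1,0,0,0,50]]]' 60
python3 - <<'E'
from h import *
T=tool();im=capture("wrist");cv2.imwrite("pics/w10.png",im)
for c,s,m in blobs(green(im),100): print("g",c.round(1),s,rect("wrist",m,9,T))
l=np.array([c for c,s,m in blobs(orange(im),60) if 250<c[0]<390]);P=onplane("wrist",l,46,T)[:,:2];u=np.linalg.svd(P-P.mean(0))[2][0];print(len(l),P.mean(0).round(1),np.degrees(np.arctan2(u[1],u[0]))%180)
E
python3 -m crank '[[[0,0,-1,0,0,0,68],[0.5,-0.1,-1,0,0,0,68],[0.98,-0.24,-0.6,0,0,0,68],[0.98,-0.24,-0.6,0,0,0,68],[0.98,-0.24,0,0,0,0,68],[0.98,-0.24,0,0,0,0,68],[0.98,-0.24,0,0,0,0,68],[0.98,-0.24,0,0,0,0,68]]]' 60
python3 -m crank '[[[0.98,-0.24,0,0,0,0,68],[0.98,-0.24,0,0,0,0,68],[0.98,-0.24,0,0,0,0,68],[0.98,-0.24,0,0,0,0,68],[0.98,-0.24,0,0,0,0,68],[0.98,-0.24,0,0,0,0,68],[0.98,-0.24,0,0,0,0,68],[0.98,-0.24,0,0,0,0,68]]]' 60
python3 -m crank '[[[0.98,-0.24,0,0,0,0,68],[0.98,-0.24,0,0,0,0,68],[0.98,-0.24,0,0,0,0,68],[0.98,-0.24,0,0,0,0,68],[0.98,-0.24,0,0,0,-0.5,68],[0.98,-0.24,0,0,0,-0.5,68],[0.98,-0.24,0,0,0,0,68],[0,0,0,0,0,0,68]]]' 60
python3 - <<'E'
from h import *
T=tool();np.save("T11.npy",T);im=capture("wrist");cv2.imwrite("pics/w11.png",im);print(T.round(3).tolist())
for nm,f,z in(("green",green,9),("white",white,44),("orange",orange,44)):
    for c,s,m in blobs(f(im),200): print(nm,c.round(1),s,rect("wrist",m,z,T))
E
```

```text
time_s: 21.4
eef_pos: [538.6, -438.1, 77.5]
ee_rot: [0.0, 0.839, 0.544, 0.0]
force: [-0.5, 0.4, 0.2]
grip_width: 0.584
grip_force: 0.0
g [340.8 184. ] [ 283  111   74  168 2255] [ 538.4 -439.3  140.6   54.8   66.1]
g [292.5 227.2] [ 285  174   15  105 1168] [ 508.1 -452.    92.5   10.3   65.9]
16 [ 538.6 -438.2] 65.87137587345754
time_s: 22.25
eef_pos: [568.5, -275.7, 156.3]
ee_rot: [0.0, 0.839, 0.544, 0.0]
force: [-0.5, -0.3, -0.4]
grip_width: 0.789
grip_force: 0.0
time_s: 23.05
eef_pos: [604.5, -77.1, 156.3]
ee_rot: [0.0, 0.839, 0.544, 0.0]
force: [-1.1, -0.7, -0.3]
grip_width: 0.797
grip_force: 0.0
time_s: 23.85
eef_pos: [630.5, 99.0, 156.1]
ee_rot: [-0.0, 0.798, 0.603, 0.0]
force: [-0.4, -0.2, -0.1]
grip_width: 0.795
grip_force: 0.0
[[0.273, 0.962, 0.0, 630.464], [0.962, -0.273, 0.001, 99.049], [0.001, 0.0, -1.0, 156.109], [0.0, 0.0, 0.0, 1.0]]
green [18.2 41.8] [   0    0   34   83 1689] [392.2 303.5  70.4  30.9  64.6]
green [533.3 222.6] [516 204  29  35 311] [838.8 -11.6  41.7  30.3  85.6]
green [257.7 329.7] [244 313  25  37 330] [506.6 -63.5  52.7  15.8 -86.8]
white [323.2 118.7] [ 300   96   47   48 1206] [650.2 156.8  40.9  40.5 -15.9]
orange [322.5 119.5] [309 105  29  30 841] [650.2 157.   25.   24.8  74.2]
```

View pics/w11.png

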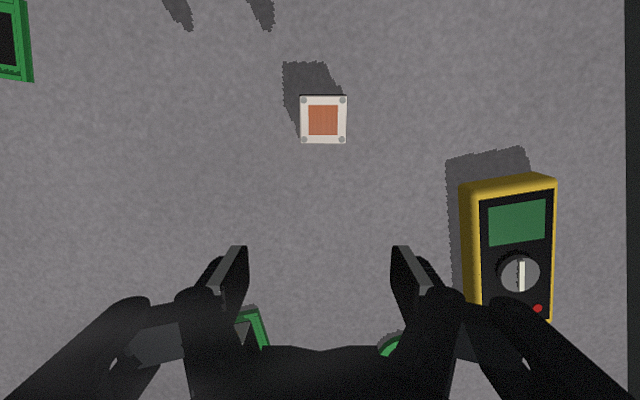

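The strip is at (538.6,−438.2), 65.9°, against its tray at (538.4,−438.9), 66°. The relay is at pixel (323,119), which gives (650.2,156.9) at 74.2° and agrees with the earlier view. Descending on it.

```bash
python3 -m crank '[[[0.6,0.03,0.2,0,0,0,68],[0.9,0.05,0.8,0,0,0,68],[0.7,0.05,0.9,0,0,0,68],[0.24,0,0.9,0,0,0,68],[0,0,0.7,0,0,0,68],[0,0,0.4,0,0,0,68],[0,0,0,0,0,0,68],[0,0,0,0,0,0,68]]]' 60
python3 - <<'E'
from h import *
T=tool();T0=np.load("T11.npy");im=capture("wrist");cv2.imwrite("pics/w12.png",im);print(T.round(3).tolist())
for c,s,m in blobs(orange(im),300):
    print(c,s,rect("wrist",m,44,T),[x.round(1) for x in tri(rays("wrist",(322.5,119.5),T0),rays("wrist",c,T))])
    print("delta",((rect("wrist",m,44,T)[:2]-T[:2,3])@T[:2,:2]/25).round(3))
E
```

```text
time_s: 24.7
eef_pos: [651.1, 153.7, 59.4]
ee_rot: [0.0, 0.799, 0.601, 0.0]
force: [-0.1, 0.2, 1.0]
grip_width: 0.793
grip_force: 0.0
[[0.277, 0.961, 0.001, 651.108], [0.961, -0.277, 0.0, 153.713], [0.0, 0.001, -1.0, 59.355], [0.0, 0.0, 0.0, 1.0]]
[316.01336005 218.36740147] [ 296  200   41   38 1497] [649.9 157.2  25.5  25.3 -16.1] [array([649.9, 157.3,  43.2]), np.float64(0.1)]
delta [ 0.121 -0.085]
```

The relay's triangulated height is 43 mm, as expected.

```bash
python3 -m crank '[[[0.12,-0.085,0.6,0,0,0,68],[0,0,0.8,0,0,0,68],[0,0,0.8,0,0,0,68],[0,0,0.6,0,0,0,68],[0,0,0.35,0,0,0,68],[0,0,0.2,0,0,0,68],[0,0,0.08,0,0,0,68],[0,0,0,0,0,0,68]]]' 60
python3 -m crank '[[[0,0,0,0,0,0,35],[0,0,0,0,0,0,35],[0,0,0,0,0,0,35],[0,0,0,0,0,0,35],[0,0,0,0,0,0,35],[0,0,0,0,0,0,35],[0,0,0,0,0,0,35],[0,0,0,0,0,0,35]]]' 60
```

```text
time_s: 25.55
eef_pos: [649.7, 157.4, -26.8]
ee_rot: [0.0, 0.799, 0.602, 0.0]
force: [-1.4, -0.3, 0.3]
grip_width: 0.794
grip_force: 0.0
time_s: 26.35
eef_pos: [649.9, 157.5, -26.2]
ee_rot: [0.0, 0.799, 0.602, 0.001]
force: [-0.0, 0.0, 5.9]
grip_width: 0.531
grip_force: 62.1
```

Gripped at 45.3 mm. I'll carry it to a point just short of the square tray and look.

```bash
python3 -m crank '[[[0,0,-0.3,0,0,0,35],[0,0,-1,0,0,0,35],[0,0,-1,0,0,0,35],[0,0,-1,0,0,0,35],[0,-0.5,-0.8,0,0,0,35],[-0.1,-1,0,0,0,0,35],[-0.1,-1,0,0,0,0,35],[-0.1,-1,0,0,0,0,35]]]' 60
python3 -m crank '[[[-0.1,-1,0,0,0,0,35],[-0.1,-1,0,0,0,0,35],[-0.1,-1,0,0,0,0,35],[-0.1,-1,0,0,0,0,35],[-0.1,-1,0,0,0,0,35],[-0.1,-1,0,0,0,0,35],[-0.1,-1,0,0,0,0,35],[-0.1,-1,0,0,0,0,35]]]' 60
python3 -m crank '[[[-0.1,-0.9,0,0,0,0,35],[-0.1,-0.6,0,0,0,0,35],[0,-0.3,0,0,0,0.4,35],[0,0,0,0,0,0.4,35],[0,0,0,0,0,0.38,35],[0,0,0,0,0,0,35],[0,0,0,0,0,0,35],[0,0,0,0,0,0,35]]]' 60
python3 - <<'E'
from h import *
T=tool();np.save("T13.npy",T);im=capture("wrist");cv2.imwrite("pics/w13.png",im);print(T.round(3).tolist())
for nm,f,z in(("green",green,9),("white",white,95),("orange",orange,44)):
    for c,s,m in blobs(f(im),200): print(nm,c.round(1),s,rect("wrist",m,z,T))
E
```

```text
time_s: 27.15
eef_pos: [561.8, 174.4, 75.3]
ee_rot: [-0.0, 0.799, 0.602, -0.0]
force: [0.1, -0.1, -1.5]
grip_width: 0.53
grip_force: 61.9
time_s: 27.95
eef_pos: [364.1, 210.4, 75.4]
ee_rot: [-0.0, 0.799, 0.602, -0.0]
force: [-0.5, 0.3, -2.4]
grip_width: 0.527
grip_force: 61.9
time_s: 28.75
eef_pos: [320.8, 218.0, 75.4]
ee_rot: [-0.0, 0.845, 0.534, -0.0]
force: [-0.1, 0.7, -1.8]
grip_width: 0.534
grip_force: 61.9
[[0.429, 0.903, -0.0, 320.768], [0.903, -0.429, -0.0, 217.962], [-0.0, -0.0, -1.0, 75.363], [0.0, 0.0, 0.0, 1.0]]
green [318.  51.] [ 266    0  105  107 6297] [366.1 314.8  71.5  68.6 -25.4]
green [609.  363.6] [580 353  47  30 376] [501.5 -46.8  53.4  26.9 -46.4]
white [307.4 319.4] [ 265  268  108   79 2612] [304.1 182.8  60.5  51.9 -25.5]
orange [319.  303.3] [ 285  274   69   59 3815] [289.9 153.5  50.9  50.9 -25.4]
```

View pics/w13.png

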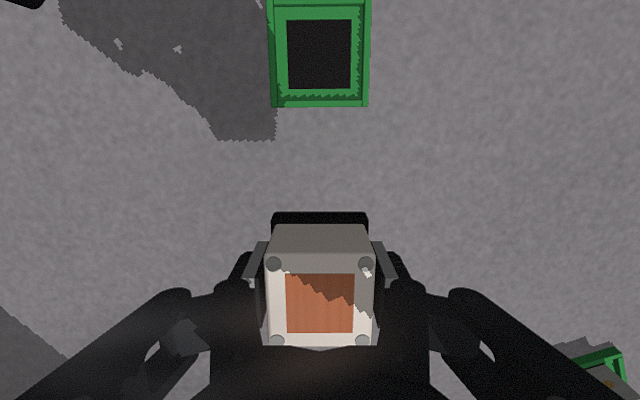

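The square tray is at the top of the picture with its black patch at (319,54) and its upper rim cut off. I'll use the patch (z=3).

Run:
```python
from h import *
T=np.load("T13.npy");im=cv2.imread("pics/w13.png")
g=im.max(2)<50
for c,s,m in blobs(g[:120],1000):
    r=rect("wrist",m,3,T);print(c,s,r)
    if 250<c[0]<380:
        d=(r[:2]-T[:2,3])@T[:2,:2]/25;print("delta",d.round(3))
a=onplane("wrist",[(319,303)],75.4+26.5+44,T)[0];print("relay top centre in tool mm",((a[:2]-T[:2,3])@T[:2,:2]).round(1))
```

```text
[318.5444186   53.60627907] [ 287   20   64   69 4300] [366.5 315.9  45.3  45.1 -25.4]
delta [ 4.323 -0.029]
relay top centre in tool mm [ 0.3 -0.4]
```

```bash
python3 -m crank '[[[0.5,-0.03,0,0,0,0,35],[1,0,0,0,0,0,35],[1,0,0,0,0,0,35],[1,0,0,0,0,0,35],[0.6,0,0.2,0,0,0,35],[0.22,0,0.8,0,0,0,35],[0,0,0.9,0,0,0,35],[0,0,0.7,0,0,0,35]]]' 60
python3 -m crank '[[[0,0,0.6,0,0,0,35],[0,0,0.3,0,0,0,35],[0,0,0.2,0,0,0,35],[0,0,0.1,0,0,0,35],[0,0,0.04,0,0,0,35],[0,0,0,0,0,0,35],[0,0,0,0,0,0,35],[0,0,0,0,0,0,35]]]' 60
```

```text
time_s: 29.6
eef_pos: [366.4, 316.6, 9.0]
ee_rot: [-0.0, 0.845, 0.534, -0.0]
force: [-0.4, 0.0, -2.5]
grip_width: 0.53
grip_force: 61.9
time_s: 30.4
eef_pos: [366.8, 315.9, -20.4]
ee_rot: [0.0, 0.846, 0.534, 0.0]
force: [-0.1, 0.6, -1.4]
grip_width: 0.53
grip_force: 61.9
```

```bash
python3 -m crank '[[[0,0,0.04,0,0,0,35],[0,0,0.03,0,0,0,35],[0,0,0.02,0,0,0,35],[0,0,0.02,0,0,0,35],[0,0,0.02,0,0,0,35],[0,0,0,0,0,0,35],[0,0,0,0,0,0,35],[0,0,0,0,0,0,35]]]' 60
```

```text
time_s: 31.2
eef_pos: [366.6, 315.8, -23.3]
ee_rot: [0.0, 0.846, 0.534, 0.0]
force: [-2.2, -1.8, 8.4]
grip_width: 0.531
grip_force: 63.1
```

The relay is down (8 N). I'll release, check it and look at the load.

```bash
python3 -m crank '[[[0,0,0,0,0,0,64],[0,0,0,0,0,0,64],[0,0,0,0,0,0,64],[0,0,-0.2,0,0,0,64],[0,0,-0.8,0,0,0,64],[0,0,-1,0,0,0,64],[0,0,-1,0,0,0,64],[0,0,-1,0,0,0,64]]]' 60
python3 -m crank '[[[0,0,-1,0,0,0,72],[0.4,0.2,-1,0,0,0,72],[0.8,0.5,-0.8,0,0,0,72],[0.8,0.5,-0.3,0,0,0,72],[0.8,0.6,0,0,0,0,72],[0.8,0.6,0,0,0,0,72],[0.4,0.3,0,0,0,0,72],[0,0,0,0,0,0,72]]]' 60
python3 - <<'E'
from h import *
T=tool();np.save("T14.npy",T);im=capture("wrist");cv2.imwrite("pics/w14.png",im);print(T.round(3).tolist())
for nm,f,z in(("green",green,9),("white",white,42),("orange",orange,47)):
    for c,s,m in blobs(f(im),80): print(nm,c.round(1),s,rect("wrist",m,z,T))
E
```

```text
time_s: 32.0
eef_pos: [366.6, 315.8, 77.5]
ee_rot: [0.0, 0.846, 0.534, 0.0]
force: [0.8, 1.0, -0.1]
grip_width: 0.75
grip_force: 0.0
time_s: 32.8
eef_pos: [471.3, 377.3, 153.3]
ee_rot: [-0.0, 0.846, 0.534, -0.0]
force: [-0.3, 0.4, 0.8]
grip_width: 0.842
grip_force: 0.0
[[0.43, 0.903, -0.0, 471.322], [0.903, -0.43, -0.0, 377.272], [-0.0, -0.0, -1.0, 153.277], [0.0, 0.0, 0.0, 1.0]]
green [271.4 253.9] [ 226  235   67   58 1090] [368.  317.1  71.9  71.5 -25.5]
white [328.6 117.1] [ 301   89   55   57 2177] [505.3 430.7  47.9  47.9  64.5]
white [260.7 284.8] [240 266  34  36 504] [367.6 312.2  41.   35.5  64.5]
orange [254.  284.9] [241 274  25  22 458] [366.3 315.2  24.8  24.2 -25.5]
```

View pics/w14.png

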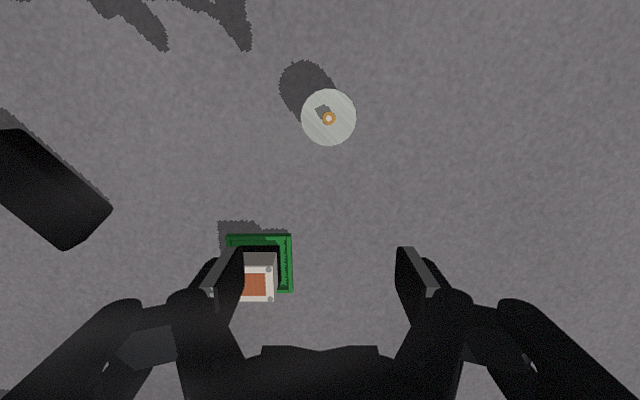

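The relay sits at (366.3,315.2), and its tray centre is (367,316). The load is the finned disc at pixel (329,117), with its brass connector at its middle. That gives (505.3,430.7) at z=42. Closing in.

```bash
python3 -m crank '[[[0.6,0.08,0.2,0,0,0,72],[0.9,0.1,0.8,0,0,0,72],[0.7,0.1,0.8,0,0,0,72],[0.3,0.03,0.9,0,0,0,72],[0,0,0.7,0,0,0,72],[0,0,0.4,0,0,0,72],[0,0,0,0,0,0,72],[0,0,0,0,0,0,72]]]' 60
python3 - <<'E'
from h import *
T=tool();T0=np.load("T14.npy");im=capture("wrist");cv2.imwrite("pics/w15.png",im);print(T.round(3).tolist())
def disc(im,amin):
    c,s,m=max([b for b in blobs(white(im,140),amin) if 250<b[0][0]<390 and b[0][1]<300],key=lambda b:b[1][4])
    return m
def circ(m,T,z=42):
    k=max(cv2.findContours(m.astype(np.uint8),0,1)[0],key=len)[:,0];(x,y),r=cv2.minEnclosingCircle(onplane("wrist",k,z,T)[:,:2].astype(np.float32));e=cv2.fitEllipse(k)[0];return np.array([x,y]),r,e
a=circ(disc(cv2.imread("pics/w14.png"),500),T0);b=circ(disc(im,500),T);print(a,b)
print([x.round(1) for x in tri(rays("wrist",a[2],T0),rays("wrist",b[2],T))],"delta",((b[0]-T[:2,3])@T[:2,:2]/25).round(3))
E
```

```text
time_s: 33.65
eef_pos: [504.6, 430.2, 59.8]
ee_rot: [0.0, 0.846, 0.534, 0.001]
force: [0.1, 0.1, 0.6]
grip_width: 0.842
grip_force: 0.0
[[0.43, 0.903, 0.001, 504.559], [0.903, -0.43, 0.001, 430.216], [0.001, 0.001, -1.0, 59.779], [0.0, 0.0, 0.0, 1.0]]
(array([505.46591187, 430.79327393]), 24.669145584106445, (328.19476318359375, 116.86863708496094)) (array([505.24221802, 430.89645386]), 24.63687515258789, (320.1647644042969, 219.41488647460938))
[array([505.6, 431.3,  41.1]), np.float64(0.1)] delta [0.036 0.013]
```

The load's measured height is 41 mm and its radius 24.6, as they should be. Gripping.

```bash
python3 -m crank '[[[0.04,0.01,0.6,0,0,0,72],[0,0,0.8,0,0,0,72],[0,0,0.8,0,0,0,72],[0,0,0.6,0,0,0,72],[0,0,0.35,0,0,0,72],[0,0,0.2,0,0,0,72],[0,0,0.08,0,0,0,72],[0,0,0,0,0,0,72]]]' 60
python3 -m crank '[[[0,0,0,0,0,0,38],[0,0,0,0,0,0,38],[0,0,0,0,0,0,38],[0,0,0,0,0,0,38],[0,0,0,0,0,0,38],[0,0,0,0,0,0,38],[0,0,0,0,0,0,38],[0,0,0,0,0,0,38]]]' 60
```

```text
time_s: 34.5
eef_pos: [505.4, 431.1, -26.8]
ee_rot: [0.0, 0.846, 0.534, 0.0]
force: [-0.1, -0.1, 0.6]
grip_width: 0.842
grip_force: 0.0
time_s: 35.3
eef_pos: [505.7, 431.3, -26.2]
ee_rot: [0.0, 0.846, 0.534, 0.001]
force: [-0.4, 0.7, 5.2]
grip_width: 0.573
grip_force: 62.2
```

Gripped at 48.9 mm. The round tray was measured twice, at (671.1,−162.5) and (671.4,−162.1), so I'll carry it there.

```bash
python3 -m crank '[[[0,0,-0.3,0,0,0,38],[0,0,-1,0,0,0,38],[0,0,-1,0,0,0,38],[0,0,-1,0,0,0,38],[-0.5,0.43,-0.8,0,0,0,38],[-0.93,0.81,0,0,0,0,38],[-0.93,0.81,0,0,0,0,38],[-0.93,0.81,0,0,0,0,38]]]' 60
python3 -m crank '[[[-0.93,0.81,0,0,0,0,38],[-0.93,0.81,0,0,0,0,38],[-0.93,0.81,0,0,0,0,38],[-0.93,0.81,0,0,0,0,38],[-0.93,0.81,0,0,0,0,38],[-0.93,0.81,0,0,0,0,38],[-0.93,0.81,0,0,0,0,38],[-0.93,0.81,0,0,0,0,38]]]' 60
python3 -m crank '[[[-0.93,0.81,0,0,0,0,38],[-0.93,0.81,0,0,0,0,38],[-0.93,0.81,0,0,0,0,38],[-0.93,0.81,0,0,0,0,38],[-0.93,0.81,0,0,0,0,38],[-0.8,0.7,0,0,0,0,38],[-0.5,0.4,0,0,0,0,38],[0,0,0,0,0,0,38]]]' 60
python3 - <<'E'
from h import *
T=tool();np.save("T16.npy",T);im=capture("wrist");cv2.imwrite("pics/w16.png",im);print(T.round(3).tolist())
for c,s,m in blobs(green(im),80): print(c.round(1),s,rect("wrist",m,9,T))
print("delta",((np.array([671.3,-162.3])-T[:2,3])@T[:2,:2]/25).round(3))
E
```

```text
time_s: 36.1
eef_pos: [534.1, 324.8, 75.4]
ee_rot: [-0.0, 0.846, 0.534, -0.0]
force: [0.7, -0.0, -1.9]
grip_width: 0.567
grip_force: 62.3
time_s: 36.9
eef_pos: [600.4, 87.2, 75.4]
ee_rot: [-0.0, 0.846, 0.534, -0.0]
force: [1.0, -0.5, -0.7]
grip_width: 0.57
grip_force: 62.3
time_s: 37.7
eef_pos: [652.7, -102.9, 75.0]
ee_rot: [-0.0, 0.846, 0.533, -0.0]
force: [-0.1, 0.5, -2.0]
grip_width: 0.57
grip_force: 62.3
[[0.432, 0.902, -0.0, 652.655], [0.902, -0.432, -0.0, -102.906], [-0.0, -0.0, -1.0, 75.033], [0.0, 0.0, 0.0, 1.0]]
[126.5 240.3] [  50  204  142   95 2639] [475.3 -83.6  95.   82.   86.9]
[389.4 228.5] [ 348  207   68   61 1291] [ 694.2 -151.5   72.3   27.   -66.3]
delta [-1.82   1.699]
```

View pics/w16.png

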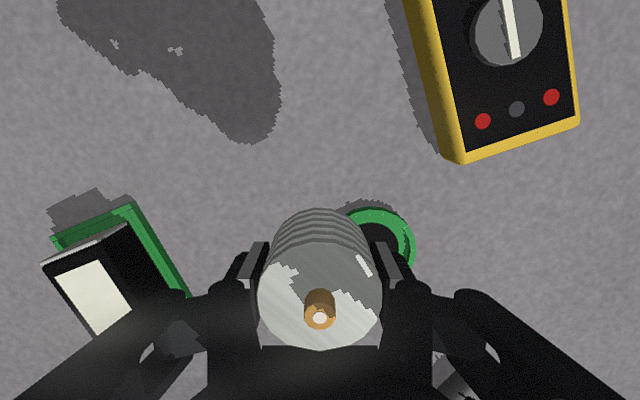

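The load hangs upright. The round tray's rim shows behind it at (390,228), consistent with the measured centre, and the multimeter is clear. I'll do the last shift and lower it.

```bash
python3 -m crank '[[[-0.4,0.4,0,0,0,0,38],[-0.7,0.65,0,0,0,0,38],[-0.5,0.45,0,0,0,0,38],[-0.22,0.2,0.3,0,0,0,38],[0,0,0.8,0,0,0,38],[0,0,0.9,0,0,0,38],[0,0,0.7,0,0,0,38],[0,0,0.3,0,0,0,38]]]' 60
python3 -m crank '[[[0,0,0.4,0,0,0,38],[0,0,0.2,0,0,0,38],[0,0,0.15,0,0,0,38],[0,0,0.06,0,0,0,38],[0,0,0,0,0,0,38],[0,0,0,0,0,0,38],[0,0,0,0,0,0,38],[0,0,0,0,0,0,38]]]' 60
```

```text
time_s: 38.55
eef_pos: [670.5, -159.4, -2.2]
ee_rot: [-0.002, 0.845, 0.534, -0.001]
force: [-0.5, -1.4, -1.2]
grip_width: 0.567
grip_force: 62.4
time_s: 39.35
eef_pos: [671.7, -160.7, -19.6]
ee_rot: [0.0, 0.846, 0.534, 0.0]
force: [-0.1, -0.2, -1.8]
grip_width: 0.569
grip_force: 62.4
```

```bash
python3 -m crank '[[[-0.06,0.01,0.04,0,0,0,38],[0,0,0.04,0,0,0,38],[0,0,0.02,0,0,0,38],[0,0,0.02,0,0,0,38],[0,0,0.02,0,0,0,38],[0,0,0.01,0,0,0,38],[0,0,0,0,0,0,38],[0,0,0,0,0,0,38]]]' 60
```

```text
time_s: 40.15
eef_pos: [671.2, -162.2, -23.2]
ee_rot: [0.0, 0.846, 0.534, 0.0]
force: [-3.1, 1.2, 4.3]
grip_width: 0.569
grip_force: 62.5
```

The load is in contact. I'll release, rise, back off and check everything.

```bash
python3 -m crank '[[[0,0,0,0,0,0,68],[0,0,0,0,0,0,68],[0,0,0,0,0,0,68],[0,0,-0.2,0,0,0,68],[0,0,-0.8,0,0,0,68],[0,0,-1,0,0,0,68],[0,0,-1,0,0,0,68],[0,0,-1,0,0,0,68]]]' 60
python3 -m crank '[[[0,0,-1,0,0,0,68],[-0.3,0,-1,0,0,0,68],[-0.8,-0.2,-1,0,0,0,68],[-0.8,-0.4,-1,0,0,0,68],[-0.8,-0.4,-0.5,0,0,0,68],[-0.5,-0.4,0,0,0,0,68],[0,0,0,0,0,0,68],[0,0,0,0,0,0,68]]]' 60
python3 - <<'E'
from h import *
T=tool();im=capture("wrist");cv2.imwrite("pics/w17.png",im);print(T.round(2).tolist(),sense()["force"])
for nm,f,z in(("green",green,9),("white",white,45)):
    for c,s,m in blobs(f(im),150): print(nm,c.round(1),s,rect("wrist",m,z,T))
s=capture("scene");a=cv2.imread("pics/scene0.png")
d=cv2.absdiff(s,a).max(2);print("change at mouse, multimeter:",d[275:312,220:265].mean(),d[235:280,328:400].mean())
cv2.imwrite("pics/fin.png",np.vstack([im[:300],cv2.resize(s[110:310,130:450],(640,400))[:300]]))
E
```

```text
time_s: 40.95
eef_pos: [671.1, -162.1, 77.7]
ee_rot: [0.0, 0.846, 0.534, 0.0]
force: [-0.2, 0.8, -0.2]
grip_width: 0.794
grip_force: 0.0
time_s: 41.75
eef_pos: [605.4, -219.1, 188.9]
ee_rot: [-0.0, 0.846, 0.534, 0.0]
force: [0.5, 0.3, -0.1]
grip_width: 0.799
grip_force: 0.0
[[0.43, 0.9, 0.0, 605.35], [0.9, -0.43, 0.0, -219.06], [0.0, 0.0, -1.0, 188.93], [0.0, 0.0, 0.0, 1.0]] [ 0.51814239  0.54358139 -0.58516935]
green [174.4  94.7] [ 103   56  108   92 1341] [496.8 -72.4 125.8  63.7 -58.1]
green [346.9  90.3] [ 317   62   71   73 1353] [ 672.2 -161.4   75.2   73.2  -33.8]
green [345.5 313.3] [324 289  42  61 786] [ 549.7 -413.8   93.2   54.2   66.2]
white [355.8  98.8] [ 331   72   50   54 1841] [ 671.1 -162.6   48.9   47.6   65.1]
white [141.9 120.4] [ 112   87   61   68 2204] [472.7 -91.2  55.1  37.7  86.8]
change at mouse, multimeter: 2.7921921921921924 3.253086419753086
```

View pics/fin.png

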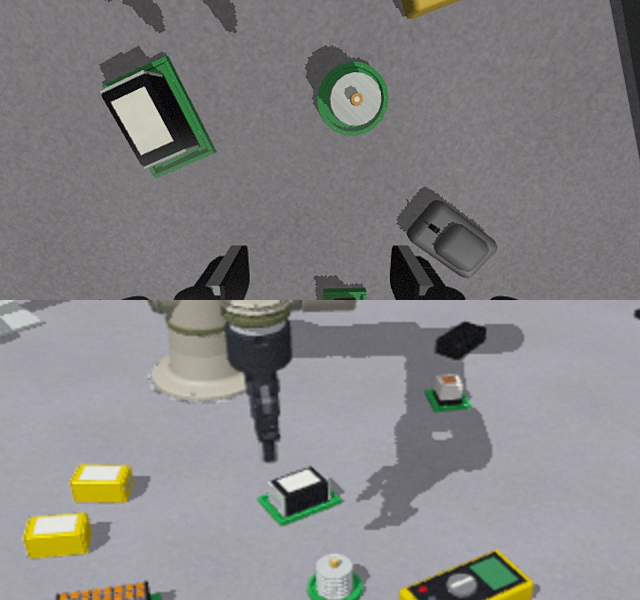

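The final picture shows all four accessories upright in their trays: box at (140,120), load at (356,98), and in the lower half the relay at (450,390) and the strip at (100,592). The mouse and multimeter look unmoved, and the arm touches nothing.

```bash
python3 -c "
from rig import *
print(finish_job())"
```

```text
the job is handed in; nothing more can be done
None
```

The job is handed in: all four accessories stand in their trays, centred to within about 2 mm and lined up, the mouse and multimeter were not moved, and it took about 42 s of the 96 s allowed.

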